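Pack the sweet-making tools away from the cake turntable

TASK

Clear the two moulding tools off the freely turning cake turntable and put them away in the sloping tool insert: lift the plunger press and the wooden paddle mould off it, in either order, and press each fully home in the cut-out of its own shape, then let go. Leave the cup standing upright on the turntable, and do not shift or knock over the glass jar or the wooden spoon.

Things in the scene. Friction and masses are not known exactly. Their poses are not given: they have to be found in the camera images.
- disc_top (a point): centre of the top face of the cake turntable: bare aluminium disc, 320 mm across, 12 mm thick, top 80 mm above the table, on a grey foot fixed to the table. The disc turns freely about its upright axis: any sideways push or uneven grip sets it turning, with what lies on it.
- press_hold (a point): plunger press, white plastic, about 200 g, tipped on its side on the turntable. Point: centre of its square barrel, good to hold. x along the press to the knob, z up as it lies. Barrel 70 long (x, +-35), 50 wide, 50 high (underside 25 below the point); then a 20 mm round steel shaft 36 long, then a round knob 44 across, 16 thick; 122 mm in all.
- mould_hold (a point): paddle-shaped mould of brown wood, about 180 g, lying flat on the turntable. Point: mid-height, mid-width of its block, 37 mm from the block's handle end (43 from the other), good to hold. x along it to the handle, z up. Block 80 long (x), 44 wide, 30 high (underside 15 below the point); handle 80 long, 24 wide, 22 high; 160 mm in all.
- insert: rigid pale plywood tool insert with dark cut-outs, 190 (x) by 270 (y) by 42 mm thick, fixed on a dark stand, its face sloping up 30 degrees away from the robot. Origin: centre of its underside. x up the slope, y level across to the left, z out of the face (30 degrees from upright, leaning to the robot). Two cut-outs lie side by side, wide ends high. The seat frames have the same axes.
- press_seat (a point): where press_hold lies when the press is home (frame as the insert). Face 3 mm above it (z), floor of the cut-out 25 below. Outline of the press, 3 to 5 mm spare, knob down the slope. Springy rubber ribs in the side walls grip the barrel by 1 mm a side: press down along -z, 5 to 20 N, till it stands on the floor, 22 mm proud of the face. Finger notches as the mould's, to 31 mm below this point.
- mould_seat (a point): where mould_hold lies when the mould is home, 110 mm to the right (-y) of the press's (frame as the insert). Face 5 mm above it (z), floor 15 below. Outline of the mould, 3 to 4 mm spare, handle down the slope, same ribs; home it stands 10 mm proud. Finger notches at both sides: 36 mm long (x, +-18), reaching 68 mm from the middle line (y), to 29 mm below this point.
- cup_mid (a point): middle of a white cup without handle, 64 mm across, 60 mm high, standing loose on the turntable near its edge; it may ride round with the disc but must stay upright on it. z is its upright axis.
- jar: closed glass jar, 64 mm across, 85 mm high, loose on the table; origin at the centre of its underside. To be left alone.
- spoon: wooden spoon, 170 mm long, lying on the table in front of the robot; origin at its middle. To be left alone.

How it is judged:
By the outcome, as a careful person would: the job done as asked, in the order asked, and still so for the second after the job is handed in, with the robot touching nothing.
It also fails if it takes over 70 s, if anything falls off the work surface, if the arm or the gripper's body presses on something with over 40 N, if the wrist force passes 120 N, or if a joint passes its speed limit or range.

ROBOT

A 6-joint arm with a two-finger parallel gripper is mounted at the origin on the work surface. World frame = base frame: x ahead of the robot, y to its left, z up, the work surface at z = 0. Lengths are in m, angles in degrees, forces in N, time in s.
With the tool pointing down it reaches from about 0.375 to 0.75 m from the base axis. Payload 9 kg.
Tool frame: the origin (TCP) lies at the very end of the fingers, on their centre line; the grasp point (between the pads) lies 19 mm behind it; z points along the fingers, y is the line along which they close (so a half turn about z gives the same grasp; the last joint's range is limited). The gripper opens to 85 mm and grips with 20 to 120 N. Pads are 22 mm wide; open, the fingers measure 114 mm over their backs; the gripper's body (76 mm by 85 mm) begins 54 mm behind the grasp point. The pads swing forward as they close: fully open they stand 13 mm farther back than shut.
Start: joints at [-76.645, 5.964, 5.575, 89.605, 0, 77.527], TCP at [0.261, -0.54, 0.197] pointing down, gripper open.
Joint ranges: [-171.21, 171.21], [-48.23, 106.86], [-62.78, 66.21], [-105.2, 120.99], [-86.42, 89.51], [-180, 180]. Speed limits (degrees/s): [127.2, 127.2, 147.25, 180, 180, 180].

INTERFACE

Orientations are given as a 3x3 rotation matrix whose columns are the frame's x, y, z axes.
In Python, from bench import arm, imaging gives the robot as it stands.
- The arm moves only by the tool jog_arm, never from a script. Its argument "series" is a list of rows, each a list of 7 numbers: the finger opening in m, from 0 to 0.0854, then the shift along the tool's x, y, z in m, then the turn, a rotation vector about the tool's x, y, z in degrees. In form: [[claw, tx, ty, tz, wx, wy, wz], ...]. A call has 1 to 12 rows; each row shifts and turns the commanded pose from where the row before left it, along the tool's axes as they then stand; what a row does not reach is not made up. A row lasts 1/12 s, in which the tool goes at most 41.7 mm and 7.16 degrees, less where a joint would pass 70% of its speed; a pose out of reach is approached as far as the arm can. A call with a gripper value outside its range is refused whole. The fingers move at their own pace and stop on an object; "force" is the grip in N (left out, the last holds). Time passes only in rows, so rows that do not move let the fingers close. It gives the time, the measured TCP pose, the force, the opening and the grip force at its end, in the units of the state.
- arm.get_obs(): the state, without advancing time (a new reading comes with each control period).
- imaging.get_image(name): name is "side" or "top" or "wrist"; returns the picture (384x512x3 uint8, red, green, blue); there is no depth.
- imaging.calibration(name): a dict with "fx", "fy", "cx", "cy" (pixels), "rvec" (rotation vector, rad) and "tvec" (3), from world to camera coordinates, as OpenCV has them. Camera axes: x right, y down, z forward; pixel columns grow to the right and rows downward; lengths in m; the calibration is good to about 2 mm. A picture is of the moment at which its call begins: read the wrist's pose just before it. calibration takes no time and is no camera call; for the wrist camera it gives the pose at the moment of the call.
- arm.finish_job(): hands the job in; it is judged then, once.
Trained networks look in the newest picture that a camera, given by its name, has taken for a name from the list of things; names that differ only in an ending like _2 or _b are one class to them, and where a whole thing is asked for, a point or a joint stands for the part that bears it (a point fixed in the world has none). Each returns a list of dicts, best first, with "conf" (0 to 1); they miss things now and then, are a little off and sometimes report something else, mostly with a low value. They report only what shows in the picture. A call takes as long as a camera call.
- imaging.trace(camera, query): "mask" (384x512 bool, what is visible of it) and "box" ([left, top, right, bottom] in pixels, round what is visible of it).
The state is a dict: "time": time; "joints": joint angles; "qvel": joint speeds; "tau": joint torques, N m; "tool_pos": TCP position; "tool_rot": TCP orientation; "ft_force": force on the tool from outside, world axes, zero at the start; "ft_torque": the same for the moment, N m; "finger_gap": opening from 0.0 (shut) to 1.0 (fully open); "grip_force": force on a finger pad.
Only numpy, scipy, OpenCV 4.12 (cv2) and the standard library are available. Lean on these libraries where they do the work, as an engineer would, in place of code of your own. Each camera call takes 0.05 s, during which the arm holds its last target. There are 200 camera calls.

## Working session

There is one attempt and no reset: what is moved stays moved. The work goes in short steps, Python scripts to look and compute and a tool call to move; the robot and the scene stay as the last step left them, time stands still between calls to the robot, and variables do not carry over. Pictures are saved under pics/ and viewed, at most 10 in all, crops included, and the job is handed in when it is done.

Besides the shell and the picture viewer there is one more tool, called after ">>>" as a command line: name --pt "numbers of a row" for each row, then --argument value for the rest. jog_arm: Moves the arm, as the interface text tells. Its arguments: {"type":"object","properties":{"series":{"type":"array"},"force":{"type":"number"}},"required":["series"]}

```bash
mkdir -p pics; ls; cat > h.py <<'E'
import numpy as np, cv2
from bench import arm, imaging
def cal(n):
    c=imaging.calibration(n); K=np.array([[c['fx'],0,c['cx']],[0,c['fy'],c['cy']],[0,0,1.]])
    return K,cv2.Rodrigues(np.array(c['rvec'],float))[0],np.array(c['tvec'],float).ravel()
def ray(n,uv,z,c=None):
    "pixels -> world points on plane z"
    K,R,t=c or cal(n); uv=np.atleast_2d(np.array(uv,float))
    d=(R.T@np.linalg.inv(K)@np.c_[uv,np.ones(len(uv))].T).T; o=-R.T@t
    return o+d*((z-o[2])/d[:,2])[:,None]
def proj(n,P,c=None):
    K,R,t=c or cal(n); q=(K@(R@np.atleast_2d(P).T+t[:,None])).T
    return q[:,:2]/q[:,2:]
def save(n,f):
    im=imaging.get_image(n); cv2.imwrite('pics/'+f,im[:,:,::-1]); return im
E
python3 - <<'E'
from h import *
a=save('top','t0.png');b=save('side','s0.png')
cv2.imwrite('pics/ts0.png',np.vstack([a,b])[:,:,::-1][:, :])
np.set_printoptions(precision=3,suppress=True)
for n in('top','side','wrist'):
    K,R,t=cal(n);print(n,K[0,0],-R.T@t,R[2])
for q in ['press_hold','mould_hold','insert','cup_mid','jar','spoon','disc_top']:
    for d in imaging.trace('top',q)[:2]: print(q,round(d['conf'],2),d['box'])
E
```

```text
pics
top 490.28437597024754 [0.463 0.02  1.166] [ 0.154 -0.028 -0.988]
side 352.047903562419 [0.544 0.439 0.632] [ 0.115 -0.626 -0.771]
wrist 314.1187326068037 [ 0.329 -0.506  0.374] [-0.266 -0.127 -0.956]
press_hold 0.8 [296.9, 220.7, 333.1, 286.7]
mould_hold 0.61 [386.3, 223.2, 412.5, 298.0]
insert 0.61 [91.8, 183.8, 222.8, 278.2]
cup_mid 0.62 [346.8, 171.8, 380.6, 204.7]
cup_mid 0.31 [280.3, 174.1, 426.9, 316.2]
jar 0.61 [250.1, 130.7, 280.3, 165.3]
spoon 0.69 [235.3, 258.5, 255.6, 331.3]
disc_top 0.66 [93.2, 185.1, 221.0, 280.0]
disc_top 0.58 [281.3, 173.2, 429.4, 317.1]
```

View pics/t0.png

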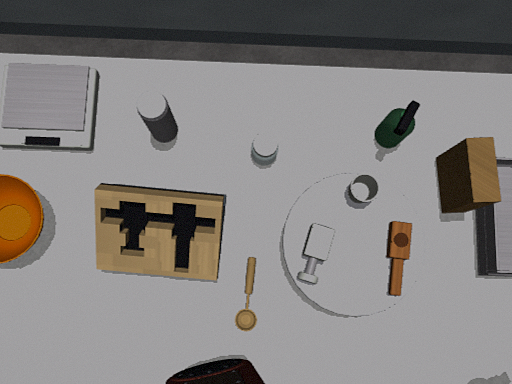

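View pics/s0.png

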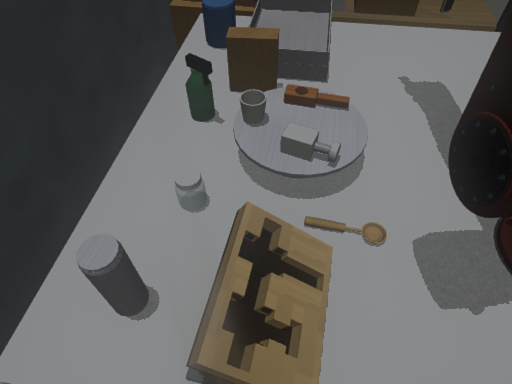

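The top view looks down with +x up and +y left. The insert is at left (95–225, 185–280), with the press cut-out left and the mould cut-out right. The disc is around (355, 243), with the press at (317, 250), the mould at (399, 258) and the cup at (363, 188). The side view shows the same scene.

```bash
cat >> h.py <<'E'
from scipy.optimize import minimize
def box(x0,x1,y0,y1,z0,z1): return np.array([[x,y,z] for x in(x0,x1) for y in(y0,y1) for z in(z0,z1)],float)
def cyl(x0,x1,r):
    a=np.linspace(0,2*np.pi,24,endpoint=False); return np.array([[x,r*np.cos(t),r*np.sin(t)] for x in(x0,x1) for t in a])
PRESS=[box(-.035,.035,-.025,.025,-.025,.025),cyl(.035,.071,.01),cyl(.071,.087,.022)]
MOULD=[box(-.043,.037,-.022,.022,-.015,.015),box(.037,.117,-.012,.012,-.015,.007)]
INSERT=[box(-.095,.095,-.135,.135,0,.042)]
def Rz(a): return cv2.Rodrigues(np.array([0,0,np.radians(a)]))[0]
TILT=cv2.Rodrigues(np.array([0,np.radians(-30),0]))[0]
def render(parts,R,p,n,c,S=4):
    m=np.zeros((384*S,512*S),np.uint8)
    for P in parts:
        q=(proj(n,P@R.T+p,c)+.5)*S-.5
        cv2.fillConvexPoly(m,cv2.convexHull(np.clip(np.round(q),-9999,9999).astype(np.int32)),1)
    return m>0
def fit(parts,masks,x0,z=None,tilt=np.eye(3),free_z=False):
    "masks {cam:(mask,cal)}; x0=[x,y,yaw(,z)] -> fitted, mean IoU"
    up={n:cv2.resize(m.astype(np.float32),None,fx=4,fy=4,interpolation=cv2.INTER_LINEAR)>.5 for n,(m,c) in masks.items()}
    def f(v):
        p=np.array([v[0],v[1],v[3] if free_z else z]); R=Rz(v[2]*100)@tilt; s=0
        for n,(m,c) in masks.items():
            r=render(parts,R,p,n,c); s+=(r&up[n]).sum()/(r|up[n]).sum()
        return -s/len(masks)
    v=np.array(x0,float); v[2]/=100
    for st in(.015,.004):
        sim=np.vstack([v]+[v+st*(5 if i==2 else 1)*np.eye(len(v))[i] for i in range(len(v))])
        v=minimize(f,v,method='Nelder-Mead',options=dict(initial_simplex=sim,xatol=1e-4,fatol=1e-5,maxiter=150)).x
    s=-f(v); v[2]*=100; return v,s
def outline(im,sets,n,c):
    for parts,R,p,col in sets:
        m=render(parts,R,p,n,c,1).astype(np.uint8)
        cv2.drawContours(im,cv2.findContours(m,0,2)[0],-1,col,1)
    return im
E
python3 - <<'E'
from h import *
np.set_printoptions(precision=4,suppress=True)
M={}
im={n:imaging.get_image(n) for n in('top','side')}
def g(q,cams=('top','side'),box=None):
    d={}
    for n in cams:
        r=imaging.trace(n,q)
        if r: d[n]=(r[0]['mask'],cal(n)); print(q,n,round(r[0]['conf'],2),np.round(r[0]['box']))
    return d
mp=g('press_hold');mm=g('mould_hold');mi=g('insert');mc=g('cup_mid');mj=g('jar')
c0=ray('top',[[317,250],[399,258],[160,232],[363,188],[265,150]],.1);print(c0)
out=[]
for nm,pa,m,i,z in(('press',PRESS,mp,0,.105),('mould',MOULD,mm,1,.095)):
    best=max((fit(pa,m,[*c0[i,:2],y],z) for y in(180,150,210)),key=lambda t:t[1]);print(nm,best);v=best[0]
    out.append((pa,Rz(v[2]),np.array([v[0],v[1],z]),(255,0,0)))
v,s=fit(INSERT,mi,[*c0[2,:2],0,.06],tilt=TILT,free_z=True);print('insert',v,s)
out.append((INSERT,Rz(v[2])@TILT,np.array([v[0],v[1],v[3]]),(255,0,0)))
for nm,m,h in(('cup',mc,.14),('jar',mj,.085)):
    ys,xs=np.nonzero(m['top'][0]);print(nm,ray('top',[xs.mean(),ys.mean()],h-.02))
a=outline(im['top'].copy(),out,'top',cal('top'))[130:330,70:450];b=outline(im['side'].copy(),out,'side',cal('side'))[60:384,170:400]
b=cv2.resize(b,None,fx=1.7,fy=1.7);a=cv2.resize(a,None,fx=1.05,fy=1.05)
h=max(len(a),len(b));P=lambda x:np.pad(x,((0,h-len(x)),(0,0),(0,0)))
cv2.imwrite('pics/f0.png',np.hstack([P(a),P(b)])[:,:,::-1])
E
```

```text
press_hold top 0.57 [294. 220. 334. 285.]
press_hold side 0.88 [279. 122. 340. 163.]
mould_hold top 0.97 [386. 223. 413. 294.]
mould_hold side 0.73 [282.  80. 349. 113.]
insert top 0.81 [ 88. 182. 224. 282.]
insert side 0.69 [189. 202. 331. 384.]
cup_mid top 0.66 [349. 173. 382. 203.]
cup_mid side 0.92 [241.  88. 266. 125.]
jar top 0.84 [253. 130. 280. 164.]
jar side 0.98 [172. 168. 207. 212.]
[[ 0.5306 -0.1399  0.1   ]
 [ 0.5186 -0.3198  0.1   ]
 [ 0.5592  0.202   0.1   ]
 [ 0.6714 -0.2414  0.1   ]
 [ 0.7504 -0.0207  0.1   ]]
press (array([  0.5471,  -0.1394, 164.5875]), np.float64(0.9165089793733955))
mould (array([  0.5555,  -0.3197, 175.8608]), np.float64(0.9096084023309432))
insert [ 0.5719  0.2077 -3.8719  0.0575] 0.9847748863754606
cup [[ 0.6669 -0.2361  0.12  ]]
jar [[ 0.7623 -0.0193  0.065 ]]
```

View pics/f0.png

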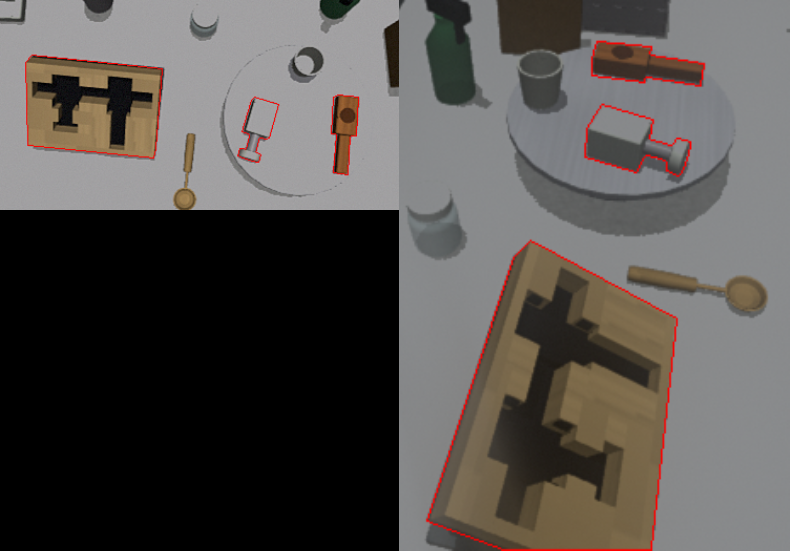

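```bash
cat >> h.py <<'E'
from scipy.spatial.transform import Rotation as Ro
np.set_printoptions(precision=4,suppress=True)
INS=dict(yaw=-3.87,p=np.array([.5719,.2077,.0575]))
def tool_for(Robj,flip=True):
    "tool axes: z=-obj z; y along obj y; flip: x opposed to obj x"
    x,y,z=Robj.T; return np.c_[-x,y,-z] if flip else np.c_[x,-y,-z]
def delta(Rt,pt,s=None):
    s=s or arm.get_obs(); R=np.array(s['tool_rot']).reshape(3,3); p=np.array(s['tool_pos'])
    w=np.degrees(Ro.from_matrix(R.T@Rt).as_rotvec())
    print('turn',w,'| shift before turn axes mm',1e3*R.T@(pt-p),'| after turn axes mm',1e3*Rt.T@(pt-p))
E
python3 - <<'E'
from h import *
s=arm.get_obs();print(s['time'],s['tool_rot'],s['joints'],s['finger_gap'],s['ft_force'])
delta(tool_for(Rz(164.6)),np.array([.547,-.139,.23]))
delta(tool_for(Rz(175.9)),np.array([.5555,-.32,.23]))
E
```

```text
1.05 [[ 0.9001  0.4357  0.    ]
 [ 0.4357 -0.9001 -0.0001]
 [-0.      0.0001 -1.    ]] [-76.6454   5.9647   5.5741  89.6046   0.      77.5244] 0.9978444326104915 [-0.7773  0.401   0.0085]
turn [ 0.0049 -0.0007 41.2302] | shift before turn axes mm [ 431.8065 -236.5841  -33.106 ] | after turn axes mm [ 168.817  -462.5273  -33.0786]
turn [ 0.0049 -0.0002 29.9302] | shift before turn axes mm [360.5945 -69.9644 -33.0909] | after turn axes mm [ 277.5942 -240.553   -33.0786]
```

>>> jog_arm --pt "0.0854 0 0 -0.007 0 0 6" --pt "0.0854 0 0 -0.007 0 0 6" --pt "0.0854 0 0 -0.007 0 0 6" --pt "0.0854 0 0 -0.006 0 0 6" --pt "0.0854 0 0 -0.006 0 0 6" --force 60

```text
time: 1.47
tool_pos: [0.2614, -0.5401, 0.2303]
tool_rot: [[0.997, -0.078, 0.0], [-0.078, -0.997, -0.0], [0.0, 0.0, -1.0]]
ft_force: [0.5, 0.3, -0.4]
finger_gap: 1.003
grip_force: 0.0
```

>>> jog_arm --pt "0.0854 0.0278 -0.024 0 0 0 0" --pt "0.0854 0.0278 -0.024 0 0 0 0" --pt "0.0854 0.0278 -0.024 0 0 0 0" --pt "0.0854 0.0278 -0.024 0 0 0 0" --pt "0.0854 0.0278 -0.024 0 0 0 0" --pt "0.0854 0.0278 -0.024 0 0 0 0" --pt "0.0854 0.0278 -0.024 0 0 0 0" --pt "0.0854 0.0278 -0.024 0 0 0 0" --pt "0.0854 0.0278 -0.024 0 0 0 0" --pt "0.0854 0.0278 -0.024 0 0 0 0" --pt "0.0854 0 0 0 0 0 0" --pt "0.0854 0 0 0 0 0 0"

```text
time: 2.47
tool_pos: [0.5573, -0.3195, 0.2296]
tool_rot: [[0.998, -0.07, -0.0], [-0.07, -0.998, 0.0], [-0.0, -0.0, -1.0]]
ft_force: [-0.1, -0.5, 0.1]
finger_gap: 0.999
grip_force: 0.0
```

```bash
cat > look.py <<'E'
from h import *
import sys
def look(q,parts,x0,z,f=None,tilt=np.eye(3),free_z=False,cams=('wrist',)):
    m={}
    for n in cams:
        c=cal(n); im=imaging.get_image(n); r=imaging.trace(n,q)
        if r: m[n]=(r[0]['mask'],c); print(q,n,round(r[0]['conf'],2),np.round(r[0]['box']))
    v,s=fit(parts,m,x0,z,tilt,free_z); print(q,v,round(s,3))
    if f: cv2.imwrite('pics/'+f,cv2.resize(outline(im.copy(),[(parts,Rz(v[2])@tilt,np.array([v[0],v[1],v[3] if free_z else z]),(255,0,0))],n,c),None,fx=1.5,fy=1.5)[:,:,::-1])
    return v
E
python3 - <<'E'
from look import *
v=look('mould_hold',MOULD,[.5555,-.32,175.9],.095,'w1.png')
s=arm.get_obs();print(s['time'],s['joints'],s['tool_pos'])
delta(tool_for(Rz(v[2])),np.array([v[0],v[1],.083]))
E
```

```text
mould_hold wrist 0.72 [240. 134. 289. 283.]
mould_hold [  0.5556  -0.3192 174.0192] 0.963
2.5667 [-41.6634  14.2098  18.1393  93.9375  -0.0234 142.5073] [ 0.5558 -0.3213  0.2298]
turn [0.014  0.0203 1.8102] | shift before turn axes mm [ -0.2898  -2.0348 146.8043] | after turn axes mm [ -0.4055  -1.9879 146.8047]
```

View pics/w1.png

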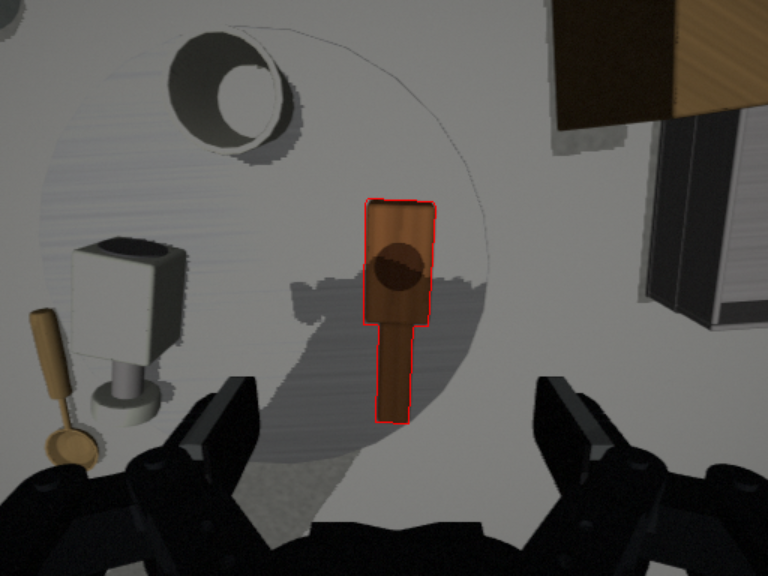

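The wrist view shows the mould clean, with the fit outline matching it. The cup, press and spoon are at left. The last joint would run out of range over the insert, so I'll turn the gripper half round now.

>>> jog_arm --pt "0.0854 0 0 0.003 0 0 -7" --pt "0.0854 0 0 0.003 0 0 -7" --pt "0.0854 0 0 0.003 0 0 -7" --pt "0.0854 0 0 0.003 0 0 -7" --pt "0.0854 0 0 0.003 0 0 -7" --pt "0.0854 0 0 0.003 0 0 -7" --pt "0.0854 0 0 0.003 0 0 -7" --pt "0.0854 0 0 0.003 0 0 -7" --pt "0.0854 0 0 0.003 0 0 -7" --pt "0.0854 0 0 0.003 0 0 -7" --pt "0.0854 0 0 0 0 0 -7" --pt "0.0854 0 0 0 0 0 -7"

```text
time: 3.57
tool_pos: [0.5548, -0.3223, 0.1998]
tool_rot: [[0.173, 0.985, -0.0], [0.985, -0.173, -0.0], [-0.0, -0.0, -1.0]]
ft_force: [-0.1, -1.0, 0.1]
finger_gap: 1.0
grip_force: 0.0
```

>>> jog_arm --pt "0.0854 0 0 0 0 0 -7" --pt "0.0854 0 0 0 0 0 -7" --pt "0.0854 0 0 0 0 0 -7" --pt "0.0854 0 0 0 0 0 -7" --pt "0.0854 0 0 0 0 0 -7" --pt "0.0854 0 0 0 0 0 -7" --pt "0.0854 0 0 0 0 0 -7" --pt "0.0854 0 0 0 0 0 -7" --pt "0.0854 0 0 0 0 0 -7" --pt "0.0854 0 0 0 0 0 -7" --pt "0.0854 0 0 0 0 0 -7" --pt "0.0854 0 0 0 0 0 -7"

```text
time: 4.57
tool_pos: [0.5549, -0.3224, 0.2001]
tool_rot: [[-0.961, 0.275, 0.0], [0.275, 0.961, -0.0], [-0.0, -0.0, -1.0]]
ft_force: [0.6, -0.6, -0.7]
finger_gap: 1.0
grip_force: 0.0
```

>>> jog_arm --pt "0.0854 0 0 0 0 0 -7" --pt "0.0854 0 0 0 0 0 -3" --pt "0.0854 0 0 0 0 0 0" --pt "0.0854 0 0 0 0 0 0"

```text
time: 4.9
tool_pos: [0.5553, -0.322, 0.2001]
tool_rot: [[-0.994, 0.111, 0.0], [0.111, 0.994, -0.0], [-0.0, -0.0, -1.0]]
ft_force: [-0.1, 0.0, 0.4]
finger_gap: 1.003
grip_force: 0.0
```

```bash
python3 - <<'E'
from look import *
v=look('mould_hold',MOULD,[.5555,-.32,175],.095,'w2.png')
s=arm.get_obs();print(s['time'],s['joints'],s['tool_pos'],s['ft_force'])
delta(tool_for(Rz(v[2]),False),np.array([v[0],v[1],.083]))
E
```

```text
mould_hold wrist 0.71 [241.  44. 289. 232.]
mould_hold [  0.5566  -0.3201 174.228 ] 0.947
5.0 [-41.704   13.514   14.2302  90.703   -0.0065 -35.3542] [ 0.5556 -0.3216  0.2   ] [0.8018 0.5712 0.4327]
turn [-0.013   0.007  -0.5778] | shift before turn axes mm [ -0.7965   1.5893 117.0447] | after turn axes mm [ -0.8267   1.5545 117.0449]
```

>>> jog_arm --pt "0.0854 -0.0008 0.0015 0.015 0 0 -0.5" --pt "0.0854 0 0 0.02 0 0 0" --pt "0.0854 0 0 0.02 0 0 0" --pt "0.0854 0 0 0.02 0 0 0" --pt "0.0854 0 0 0.015 0 0 0" --pt "0.0854 0 0 0.015 0 0 0" --pt "0.0854 0 0 0.012 0 0 0" --pt "0.0854 0 0 0 0 0 0" --pt "0.0854 0 0 0 0 0 0"

```text
time: 5.75
tool_pos: [0.5567, -0.3194, 0.0826]
tool_rot: [[-0.995, 0.1, -0.001], [0.1, 0.995, 0.001], [0.001, 0.0, -1.0]]
ft_force: [0.3, -0.5, 0.8]
finger_gap: 0.998
grip_force: 0.0
```

>>> jog_arm --pt "0.06 0 0 0 0 0 0" --pt "0.056 0 0 0 0 0 0" --pt "0.052 0 0 0 0 0 0" --pt "0.049 0 0 0 0 0 0" --pt "0.046 0 0 0 0 0 0" --pt "0.044 0 0 0 0 0 0" --pt "0.042 0 0 0 0 0 0" --pt "0.038 0 0 0 0 0 0" --pt "0.03 0 0 0 0 0 0" --pt "0.03 0 0 0 0 0 0" --pt "0.03 0 0 0 0 0 0" --force 60

```text
time: 6.67
tool_pos: [0.5571, -0.3195, 0.0829]
tool_rot: [[-0.995, 0.099, -0.0], [0.099, 0.995, -0.0], [0.0, -0.0, -1.0]]
ft_force: [0.1, 0.1, 0.2]
finger_gap: 0.351
grip_force: 0.0
```

```bash
python3 - <<'E'
from h import *
s=arm.get_obs();print(s['finger_gap'],s['grip_force'],s['tool_pos'])
a=save('wrist','w3.png');b=save('side','s3.png')[60:200,200:400]
b=cv2.resize(b,None,fx=1.4,fy=1.4)
o=np.zeros((384,800,3),np.uint8);o[:,:512]=a;o[:b.shape[0],512:512+b.shape[1]]=b
cv2.imwrite('pics/c3.png',o[:,:,::-1])
E
```

```text
0.35065380474502916 0.0 [ 0.5571 -0.3195  0.0829]
```

View pics/c3.png

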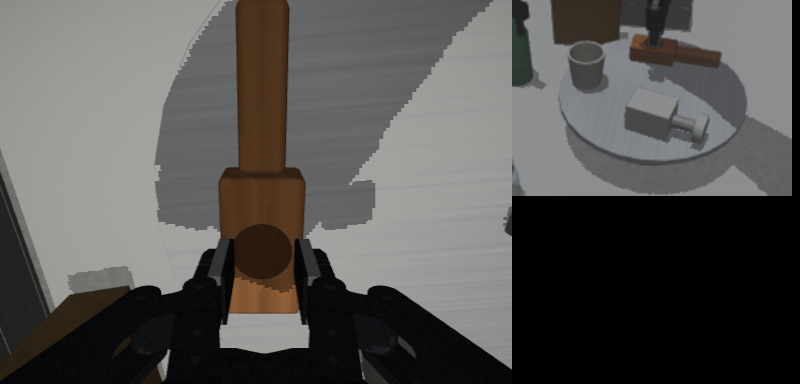

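The pads straddle the block near the hole at about (265, 250), but the reading says a 30 mm gap and no force. I'll project the known geometry into the picture to see which is right.

```bash
python3 - <<'E'
from look import *
c=cal('wrist');s=arm.get_obs();R=np.array(s['tool_rot']);p=np.array(s['tool_pos'])
for nm,q in(('tcp',[0,0,0]),('tip+-15',[0,.015,0]),('',[0,-.015,0]),('tip22',[0,.022,0]),('',[0,-.022,0]),('19back 15',[0,.015,-.019]),('',[0,-.015,-.019])):
    print(nm,proj('wrist',p+R@np.array(q),c))
Ro_=Rz(174.2); h=np.array([.5566,-.32,.095])
for q in([.037,.022,.015],[.037,-.022,.015],[-.043,.022,.015],[-.043,-.022,.015]): print(q,proj('wrist',h+Ro_@np.array(q),c))
for z in(.085,.095): look('mould_hold',MOULD,[.5555,-.32,175],z,None,cams=('top','side'))
E
```

```text
tcp [[262.2987 227.7405]]
tip+-15 [[286.8782 227.7181]]
 [[237.7213 227.7629]]
tip22 [[298.3493 227.7076]]
 [[226.2524 227.7734]]
19back 15 [[289.2822 241.2052]]
 [[234.9812 241.2535]]
[0.037, 0.022, 0.015] [[216.3738 178.8827]]
[0.037, -0.022, 0.015] [[305.6594 178.9907]]
[-0.043, 0.022, 0.015] [[222.4702 315.7649]]
[-0.043, -0.022, 0.015] [[299.9783 315.857 ]]
mould_hold top 0.89 [388. 222. 408. 279.]
mould_hold side 0.63 [282.  80. 352. 112.]
mould_hold [  0.5556  -0.3299 180.5178] 0.587
mould_hold top 0.8 [386. 224. 410. 280.]
mould_hold side 0.84 [283.  83. 350. 109.]
mould_hold [  0.5554  -0.3203 175.6455] 0.638
```

>>> jog_arm --pt "0.026 0 0 0 0 0 0" --pt "0.023 0 0 0 0 0 0" --pt "0.02 0 0 0 0 0 0" --pt "0.016 0 0 0 0 0 0" --pt "0.012 0 0 0 0 0 0" --pt "0.008 0 0 0 0 0 0" --force 60

```text
time: 7.67
tool_pos: [0.5571, -0.3196, 0.0829]
tool_rot: [[-0.995, 0.099, 0.0], [0.099, 0.995, -0.0], [-0.0, -0.0, -1.0]]
ft_force: [-0.4, 0.0, 0.3]
finger_gap: 0.095
grip_force: 0.0
```

```bash
python3 - <<'E'
from h import *
s=arm.get_obs();print(s['finger_gap'],s['grip_force'],s['tool_pos'],s['ft_force'])
a=save('wrist','w4.png');b=save('side','s4.png')[60:200,200:400]
b=cv2.resize(b,None,fx=1.4,fy=1.4)
o=np.zeros((384,800,3),np.uint8);o[:,:512]=a;o[:b.shape[0],512:512+b.shape[1]]=b
cv2.imwrite('pics/c4.png',o[:,:,::-1])
E
```

```text
0.09453010067181873 0.0 [ 0.5571 -0.3196  0.0829] [-0.4247  0.0303  0.3283]
```

View pics/c4.png

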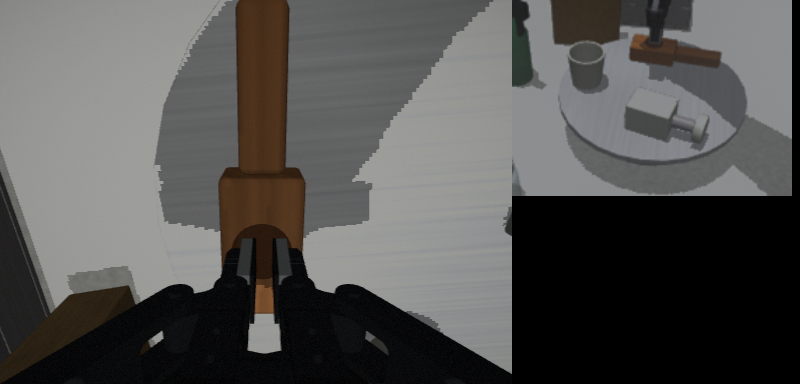

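The fingers closed above the mould without touching it, so the real tips are higher than the TCP reading suggests. I'll check this in the side and top views.

```bash
python3 - <<'E'
from h import *
s=arm.get_obs();R=np.array(s['tool_rot']);p=np.array(s['tool_pos']);print(p,s['joints'])
tiles=[]
for n,sz in(('side',60),('top',60),('wrist',75)):
    c=cal(n);im=imaging.get_image(n);o=np.round(proj(n,p,c)[0]).astype(int)
    x0,y0=o[0]-sz//2,max(o[1]-sz//2-8,0);k=390//sz
    t=cv2.resize(im[y0:y0+sz,x0:x0+sz],None,fx=k,fy=k,interpolation=cv2.INTER_NEAREST)
    for d,col in((0,(255,0,0)),(.02,(0,255,0)),(.04,(0,0,255)),(.06,(255,255,0))):
        q=((proj(n,p+R@np.array([0,0,-d]),c)[0]-[x0,y0]+.5)*k).astype(int);cv2.circle(t,tuple(q),4,col,-1)
    h=np.array([.5566,-.32,.095])
    for q in box(-.043,.037,-.022,.022,-.015,.015):
        u=((proj(n,h+Rz(174.2)@q,c)[0]-[x0,y0]+.5)*k).astype(int);cv2.circle(t,tuple(u),3,(255,0,255),-1)
    tiles.append(cv2.resize(t,(266,266)) if n=='wrist' else cv2.resize(t,(266,266)))
cv2.imwrite('pics/c5.png',cv2.resize(np.hstack(tiles),None,fx=1,fy=1)[:,:,::-1])
E
```

```text
[ 0.5571 -0.3195  0.0829] [-41.4781  13.8007   2.3814  78.5799  -0.0016 -35.8058]
```

View pics/c5.png

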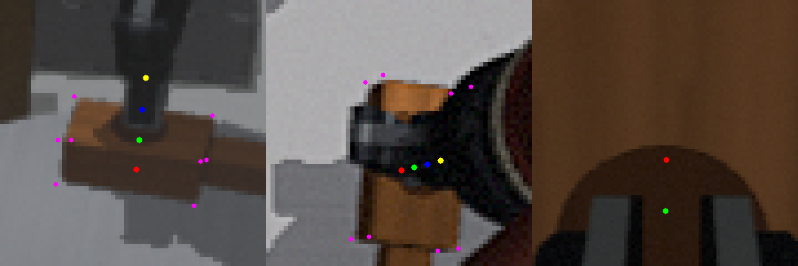

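The side view shows the tips about 25 mm short of the reported TCP, resting over the round hole in the block, with the TCP mark well inside the wood. The fingers closed above it and nothing moved. I'll rise, pre-open to 58 mm, then come down by feel.

>>> jog_arm --pt "0.01 0 0 -0.02 0 0 0" --pt "0.01 0 0 -0.02 0 0 0" --pt "0.058 0 0 -0.01 0 0 0" --pt "0.058 0 0 0 0 0 0" --pt "0.058 0 0 0 0 0 0" --pt "0.058 0 0 0 0 0 0" --pt "0.058 0 0 0 0 0 0" --pt "0.058 0 0 0 0 0 0"

```text
time: 8.58
tool_pos: [0.5566, -0.3191, 0.1316]
tool_rot: [[-0.995, 0.099, -0.001], [0.099, 0.995, 0.001], [0.001, 0.001, -1.0]]
ft_force: [0.0, 0.4, 0.3]
finger_gap: 0.679
grip_force: 0.0
```

```bash
python3 - <<'E'
from look import *
v=look('mould_hold',MOULD,[.5566,-.32,174.5],.095,'w6.png')
s=arm.get_obs();print(s['time'],s['tool_pos'],s['finger_gap'],s['ft_force'])
delta(tool_for(Rz(v[2]),False),np.array([v[0],v[1],.083]))
# where are the tips? vertical extent predicted at x=+-11,y=+-29 for offsets d
c=cal('wrist');R=np.array(s['tool_rot']);p=np.array(s['tool_pos'])
for d in(0,.01,.02,.03,.04): print(d,*[np.round(proj('wrist',p+R@np.array([a,y,-d]),c)[0]) for a in(.011,) for y in(.029,-.029)])
E
```

```text
Traceback (most recent call last):
  File "look.py", line 8, in look
    v,s=fit(parts,m,x0,z,tilt,free_z); print(q,v,round(s,3))
        ~~~^^^^^^^^^^^^^^^^^^^^^^^^^^
  File "h.py", line 42, in fit
    v=minimize(f,v,method='Nelder-Mead',options=dict(initial_simplex=sim,xatol=1e-4,fatol=1e-5,maxiter=150)).x
      ~~~~~~~~^^^^^^^^^^^^^^^^^^^^^^^^^^^^^^^^^^^^^^^^^^^^^^^^^^^^^^^^^^^^^^^^^^^^^^^^^^^^^^^^^^^^^^^^^^^^^^
  File "h.py", line 38, in f
    return -s/len(masks)
           ~~^~~~~~~~~~~
ZeroDivisionError: division by zero
```

>>> jog_arm --pt "0.058 0 0 0.015 0 0 0" --pt "0.058 0 0 0.015 0 0 0" --pt "0.058 0 0 0.015 0 0 0" --pt "0.058 0 0 0.008 0 0 0" --pt "0.058 0 0 0.005 0 0 0" --pt "0.058 0 0 0.002 0 0 0" --pt "0.058 0 0 0 0 0 0"

```text
time: 9.27
tool_pos: [0.5571, -0.3195, 0.0729]
tool_rot: [[-0.995, 0.099, -0.0], [0.099, 0.995, 0.0], [0.0, 0.0, -1.0]]
ft_force: [0.7, 1.0, 1.4]
finger_gap: 0.677
grip_force: 0.0
```

```bash
python3 - <<'E'
from h import *
s=arm.get_obs();R=np.array(s['tool_rot']);p=np.array(s['tool_pos']);c=cal('wrist')
im=imaging.get_image('wrist').copy()
r=imaging.trace('wrist','mould_hold')
if r:
    m=r[0]['mask'];print(r[0]['conf'],r[0]['box'],fit(MOULD,{'wrist':(m,c)},[.5566,-.32,174.5],.095))
for d,col in((0,(255,0,0)),(.01,(255,128,0)),(.02,(0,255,0)),(.03,(0,0,255)),(.04,(255,255,0))):
    for y in(.029,-.029):
        for a in(.011,-.011): cv2.circle(im,tuple(np.round(proj('wrist',p+R@np.array([a,y,-d]),c)[0]).astype(int)),2,col,-1)
cv2.imwrite('pics/w7.png',cv2.resize(im,None,fx=1.5,fy=1.5)[:,:,::-1])
print(s['tool_pos'],s['ft_force'],s['finger_gap'])
E
```

```text
0.79 [215.4, 2.2, 304.2, 328.1] (array([  0.5549,  -0.3199, 173.9773]), np.float64(0.9649946315749718))
[ 0.5571 -0.3195  0.0729] [0.6634 0.9907 1.3811] 0.6773024020888022
```

View pics/w7.png

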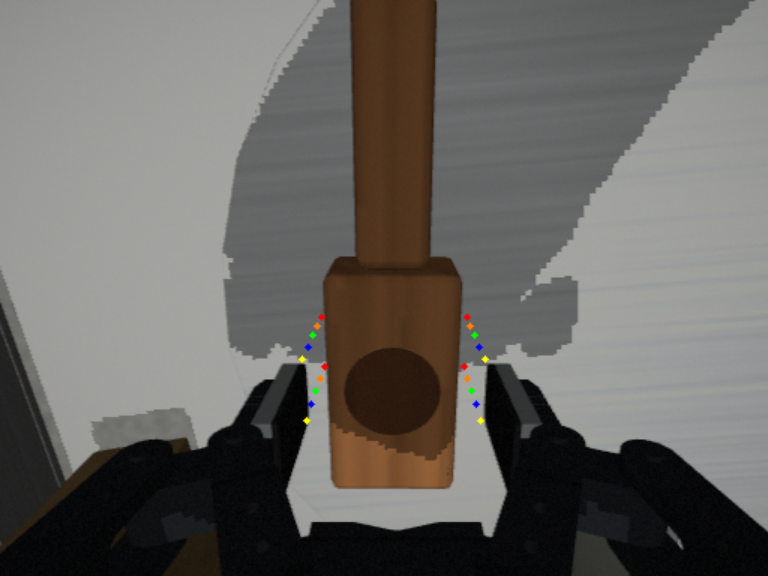

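Tips at (305, 365) and (488, 365) match the marks 40 mm behind the reported TCP. So the real tips are about 42 mm back at this opening, still just above the block. I'll go further down.

>>> jog_arm --pt "0.058 -0.001 0 0.01 0 0 0" --pt "0.058 0 0 0.008 0 0 0" --pt "0.058 0 0 0.005 0 0 0" --pt "0.058 0 0 0.002 0 0 0" --pt "0.058 0 0 0 0 0 0"

```text
time: 9.78
tool_pos: [0.5576, -0.3192, 0.0468]
tool_rot: [[-0.995, 0.099, -0.001], [0.099, 0.995, 0.001], [0.001, 0.001, -1.0]]
ft_force: [-0.1, 1.0, 0.2]
finger_gap: 0.679
grip_force: 0.0
```

>>> jog_arm --pt "0.058 0 0 0.002 0 0 0" --pt "0.058 0 0 0.002 0 0 0" --pt "0.058 0 0 0 0 0 0"

```text
time: 10.03
tool_pos: [0.5581, -0.3196, 0.0437]
tool_rot: [[-0.995, 0.099, -0.0], [0.099, 0.995, -0.0], [0.0, -0.0, -1.0]]
ft_force: [0.2, -0.9, 0.3]
finger_gap: 0.68
grip_force: 0.0
```

>>> jog_arm --pt "0.058 0 0 0.002 0 0 0" --pt "0.058 0 0 0.001 0 0 0" --pt "0.058 0 0 0 0 0 0"

```text
time: 10.28
tool_pos: [0.5582, -0.3198, 0.0411]
tool_rot: [[-0.995, 0.099, 0.0], [0.099, 0.995, -0.0], [-0.0, -0.0, -1.0]]
ft_force: [0.2, -0.2, 0.5]
finger_gap: 0.679
grip_force: 0.0
```

>>> jog_arm --pt "0.054 0 0 0 0 0 0" --pt "0.051 0 0 0 0 0 0" --pt "0.048 0 0 0 0 0 0" --pt "0.046 0 0 0 0 0 0" --pt "0.044 0 0 0 0 0 0" --pt "0.042 0 0 0 0 0 0" --pt "0.04 0 0 0 0 0 0" --pt "0.035 0 0 0 0 0 0" --pt "0.03 0 0 0 0 0 0" --force 60

```text
time: 11.03
tool_pos: [0.5597, -0.3201, 0.0438]
tool_rot: [[-0.995, 0.098, 0.004], [0.098, 0.995, -0.002], [-0.004, -0.001, -1.0]]
ft_force: [-0.7, 4.7, 15.9]
finger_gap: 0.507
grip_force: 63.4
```

Gripped (43 mm opening, 63 N), with the tips just touching the disc at reported z = 0.044, so the true tip is 36 mm short at this opening. I'll lift.

>>> jog_arm --pt "0.03 0 0 -0.004 0 0 0" --pt "0.03 0 0 -0.008 0 0 0" --pt "0.03 0 0 -0.015 0 0 0" --pt "0.03 0 0 -0.02 0 0 0" --pt "0.03 0 0 -0.025 0 0 0" --pt "0.03 0 0 -0.03 0 0 0" --pt "0.03 0 0 -0.03 0 0 0" --pt "0.03 0 0 -0.02 0 0 0" --pt "0.03 0 0 -0.01 0 0 0" --pt "0.03 0 0 0 0 0 0" --force 80

```text
time: 11.87
tool_pos: [0.5589, -0.3204, 0.2054]
tool_rot: [[-0.995, 0.099, 0.003], [0.099, 0.995, -0.002], [-0.003, -0.002, -1.0]]
ft_force: [-0.1, -0.3, -1.5]
finger_gap: 0.506
grip_force: 81.3
```

```bash
cat >> look.py <<'E'
def inhand(q,parts,s,p0,wrist=None,cams=('side','wrist')):
    "fit object in tool frame: x,z free + pitch about tool y; y free"
    R=np.array(s['tool_rot']);p=np.array(s['tool_pos']);m={}
    for n in cams:
        c=cal(n);imaging.get_image(n);r=imaging.trace(n,q)
        if r: m[n]=(r[0]['mask'],c);print(n,round(r[0]['conf'],2),np.round(r[0]['box']))
    B=np.diag([1.,-1,-1]) # obj axes in tool (flip=False)
    up={n:cv2.resize(a.astype(np.float32),None,fx=4,fy=4)>.5 for n,(a,c) in m.items()}
    gr={}
    def f(v):
        Ro_=R@cv2.Rodrigues(np.array([0,v[3],v[4]]))[0]@B; o=0
        for n,(a,c) in m.items():
            r=render(parts,Ro_,p+R@v[:3],n,c)
            o+=(r&up[n]).sum()/(r&(up[n]|True)|up[n]).sum()
        return -o/len(m)
    v=np.array([*p0,0,0.]);
    for st in(.01,.004):
        sim=np.vstack([v]+[v+st*(1 if i<3 else 5)*np.eye(5)[i] for i in range(5)])
        v=minimize(f,v,method='Nelder-Mead',options=dict(initial_simplex=sim,xatol=1e-4,fatol=1e-5,maxiter=300)).x
    print('in hand mm',v[:3]*1e3,'pitch,yaw deg',np.degrees(v[3:]),'iou',-f(v),{n:m[n][0].sum() for n in m})
    return v
E
python3 - <<'E'
from look import *
s=arm.get_obs();print(s['time'],s['tool_pos'],s['tool_rot'],s['grip_force'],s['finger_gap'],s['ft_force'],s['joints'])
for c in(('wrist',),('side','wrist'),('top','side','wrist')): inhand('mould_hold',MOULD,s,[.004,0,-.051],cams=c)
E
```

```text
11.8667 [ 0.5589 -0.3204  0.2054] [[-0.9951  0.0989  0.0026]
 [ 0.0989  0.9951 -0.0025]
 [-0.0028 -0.0022 -1.    ]] 81.26564383506775 0.505643579903175 [-0.0546 -0.3033 -1.4839] [-41.4294  13.7351  15.0454  91.1047  -0.0084 -35.7539]
wrist 0.9 [204.   1. 319. 354.]
in hand mm [  0.6258   0.488  -43.4191] pitch,yaw deg [7.4546 0.1424] iou 0.9578184942943481 {'wrist': np.int64(29988)}
side 0.92 [284.  22. 364.  52.]
wrist 0.68 [206.   2. 320. 351.]
in hand mm [  4.3721   1.9834 -46.0208] pitch,yaw deg [ 3.9213 -0.4189] iou 0.8224995599439058 {'side': np.int64(1168), 'wrist': np.int64(29654)}
side 0.72 [286.  21. 367.  52.]
wrist 0.8 [206.   3. 319. 352.]
in hand mm [  4.6578   1.4105 -46.8526] pitch,yaw deg [ 3.2036 -0.2675] iou 0.8325960253380298 {'side': np.int64(1158), 'wrist': np.int64(29798)}
```

Holding it (grip 81 N, weight about 1.5 N). Next I'll rectify the insert face from top and side to locate the cut-outs, fit the mould in hand, and compute the hover target.

```bash
cat >> look.py <<'E'
RI=Rz(INS['yaw'])@TILT
def face(n,k=1.4,zz=.042):
    "rectified face picture: rows from x=+.1 down, cols from y=+.14 down; k px/mm"
    c=cal(n);im=imaging.get_image(n)
    corn=np.array([[.1,.14],[.1,-.14],[-.1,-.14],[-.1,.14]])
    px=proj(n,np.c_[corn,np.full(4,zz)]@RI.T+INS['p'],c).astype(np.float32)
    W,H=int(280*k),int(200*k);dst=np.array([[0,0],[W,0],[W,H],[0,H]],np.float32)
    return cv2.warpPerspective(im,cv2.getPerspectiveTransform(px,dst),(W,H),flags=cv2.INTER_LINEAR)
def grid(t,k=1.4):
    t=t.copy()
    for x in range(-90,91,10): cv2.line(t,(0,int((100-x)*k)),(8 if x else 20,int((100-x)*k)),(255,0,0),1)
    for y in range(-130,131,10): cv2.line(t,(int((140-y)*k),0),(int((140-y)*k),8 if y else 20),(255,0,0),1)
    return t
E
python3 - <<'E'
from look import *
k=1.4
a=face('top');b=face('side')
cv2.imwrite('pics/r1.png',np.hstack([grid(a),grid(b)])[:,:,::-1])
s=arm.get_obs();R=np.array(s['tool_rot']);p=np.array(s['tool_pos'])
# in hand, upper picture rows only, both handle models
c=cal('wrist');imaging.get_image('wrist');r=imaging.trace('wrist','mould_hold')[0];m=r['mask'][:235]
up=cv2.resize(m.astype(np.float32),None,fx=4,fy=4)>.5
for lo in(-.015,-.011):
    parts=[MOULD[0],box(.037,.117,-.012,.012,lo,lo+.022)]
    def f(v):
        rr=render(parts,R@cv2.Rodrigues(np.array([0,v[3],v[4]]))[0]@np.diag([1.,-1,-1]),p+R@v[:3],'wrist',c)[:940]
        return -(rr&up).sum()/(rr|up).sum()
    for z in(-.051,-.047,-.043):
        g=lambda w:f(np.array([w[0],w[1],z,w[2],w[3]]))
        q=minimize(g,[.004,0,0,0],method='Nelder-Mead',options=dict(initial_simplex=np.vstack([[.004,0,0,0],np.array([.004,0,0,0])+np.diag([.005,.003,.05,.03])]),xatol=1e-4,fatol=1e-5))
        print(lo,z,'x,y mm',q.x[:2]*1e3,'pitch,yaw',np.degrees(q.x[2:]),q.fun)
Rt=np.c_[-RI[:,0],RI[:,1],-RI[:,2]]
for h in(.13,):
    seat=INS['p']+RI@np.array([.037,-.055,.037+h]);delta(Rt,seat-Rt@np.array([.0045,0,-.051]),s);print('tcp target',seat-Rt@np.array([.0045,0,-.051]))
E
```

```text
-0.015 -0.051 x,y mm [0.3926 0.5207] pitch,yaw [0.5133 0.0176] -0.9849881421834928
-0.015 -0.047 x,y mm [-0.3829  0.4497] pitch,yaw [2.7084 0.0693] -0.9882768209762034
-0.015 -0.043 x,y mm [-1.3369 -0.0797] pitch,yaw [4.7379 0.4276] -0.9776872675757039
-0.011 -0.051 x,y mm [0.571  1.2024] pitch,yaw [-2.2922 -0.4367] -0.9845894185726095
-0.011 -0.047 x,y mm [-0.2863  0.3657] pitch,yaw [0.1623 0.1406] -0.9875864459658549
-0.011 -0.043 x,y mm [-1.1707  0.6329] pitch,yaw [ 2.9597 -0.0653] -0.9837767885951795
turn [ -0.4785 -29.9953  -1.7576] | shift before turn axes mm [ 58.6978 470.4561  24.134 ] | after turn axes mm [ 50.1021 472.0653  -0.9878]
tcp target [0.5462 0.1543 0.1787]
```

View pics/r1.png

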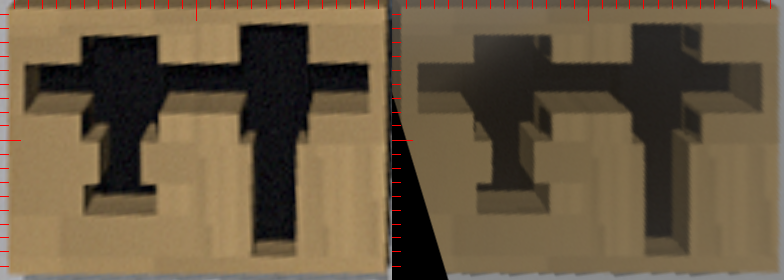

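The rectified top view (1.4 px/mm) gives these cut-outs in insert coordinates:
- **Mould slot:** y −31 to −80, x +82 to −82.
- **Press slot:** y 81 to 27, x +74 to −52.
- **Finger notches:** centred at x ≈ 37.

So the seats are at x = 37, y ≈ −55.5 and 54.5. I'll carry the mould there.

>>> jog_arm --pt "0.03 0.002 0.015 0.0 0 0 0" --pt "0.03 0.0042 0.03 0.0 0 0 0" --pt "0.03 0.0044 0.035 0.002 0 0 0" --pt "0.03 0.0044 0.035 0.002 0 0 0" --pt "0.03 0.0044 0.035 0.002 0 0 0" --pt "0.03 0.0044 0.035 0.002 0 0 0" --pt "0.03 0.0044 0.035 0.002 0 0 0" --pt "0.03 0.0044 0.035 0.002 0 0 0" --pt "0.03 0.0044 0.035 0.002 0 0 0" --pt "0.03 0.0044 0.035 0.002 0 0 0" --pt "0.03 0.0044 0.035 0.002 0 0 0" --pt "0.03 0.0044 0.035 0.002 0 0 0"

```text
time: 13.67
tool_pos: [0.5469, 0.0801, 0.1831]
tool_rot: [[-0.995, 0.099, 0.001], [0.099, 0.995, -0.0], [-0.001, -0.0, -1.0]]
ft_force: [1.0, -0.3, -1.5]
finger_gap: 0.508
grip_force: 81.5
```

>>> jog_arm --pt "0.03 0.0044 0.035 0.002 0 0 0" --pt "0.03 0.004 0.025 0.002 0 0 0" --pt "0.03 0.001 0.015 0 0 0 0" --pt "0.03 0 0 0 -0.1 -6 -0.35" --pt "0.03 0 0 0 -0.1 -6 -0.35" --pt "0.03 0 0 0 -0.1 -6 -0.35" --pt "0.03 0 0 0 -0.1 -6 -0.35" --pt "0.03 0 0 0 -0.1 -6 -0.35" --pt "0.03 0 0 0 0 0 0" --pt "0.03 0 0 0 0 0 0" --pt "0.03 0 0 0 0 0 0"

```text
time: 14.58
tool_pos: [0.5456, 0.1539, 0.1809]
tool_rot: [[-0.894, 0.071, 0.443], [0.064, 0.997, -0.031], [-0.444, 0.001, -0.896]]
ft_force: [-0.7, -0.8, -1.3]
finger_gap: 0.505
grip_force: 81.6
```

```bash
cat >> look.py <<'E'
TI=np.c_[-RI[:,0],RI[:,1],-RI[:,2]]
def seat(y,zs,h,hold): return INS['p']+RI@np.array([.037,y,zs+h])-TI@np.array(hold)
E
python3 - <<'E'
from look import *
s=arm.get_obs();print(s['time'],s['tool_pos'],s['joints'],s['grip_force'],s['ft_force'])
k=1.4
w=face('wrist',k)
c=cal('wrist');r=imaging.trace('wrist','mould_hold')
R=np.array(s['tool_rot']);p=np.array(s['tool_pos'])
if r: print(r[0]['conf'],r[0]['box'])
raw=imaging.get_image('wrist')
cv2.imwrite('pics/r2.png',np.hstack([grid(w),cv2.resize(raw,(373,280))])[:,:,::-1])
delta(TI,seat(-.0555,.037,.13,[.001,.0005,-.051]),s)
E
```

```text
14.5833 [0.5456 0.1539 0.1809] [  4.9231 -37.0486 -37.3479  63.5985  -3.9246   8.1086] 81.60050868988037 [-0.7298 -0.8148 -1.3192]
0.89 [204.1, 1.2, 319.4, 353.6]
turn [-0.0378 -3.6249 -0.2172] | shift before turn axes mm [ 3.9983 -0.5463  2.3708] | after turn axes mm [ 4.1422 -0.5324  2.1129]
```

View pics/r2.png

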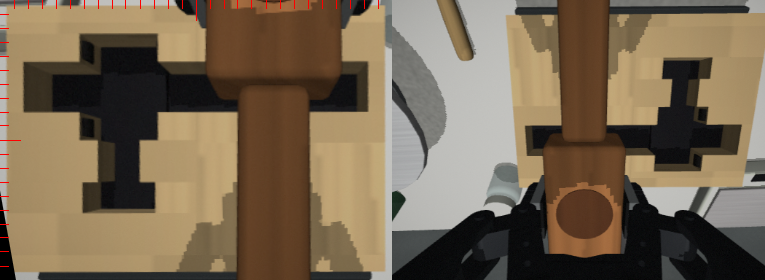

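The rectified wrist view agrees with the insert fit: press slot y 83–27, centred at 55, and face edges where expected. The mould hangs square over its slot. The tilt came up 3.6° short, so I'll correct that and descend partway.

>>> jog_arm --pt "0.03 0 0 0 0 -1.8 -0.1" --pt "0.03 0 0 0 0 -1.8 -0.1" --pt "0.03 0.0035 -0.0005 0.015 0 0 0" --pt "0.03 0 0 0.02 0 0 0" --pt "0.03 0 0 0.015 0 0 0" --pt "0.03 0 0 0.01 0 0 0" --pt "0.03 0 0 0 0 0 0" --pt "0.03 0 0 0 0 0 0"

```text
time: 15.4
tool_pos: [0.5717, 0.1513, 0.1253]
tool_rot: [[-0.865, 0.068, 0.496], [0.059, 0.998, -0.035], [-0.497, -0.001, -0.867]]
ft_force: [0.5, 0.2, -1.0]
finger_gap: 0.504
grip_force: 81.7
```

```bash
sed -i 's/np.array(\[.037,y,zs+h\])/np.array([.0373,y,zs+h])/' look.py; python3 - <<'E'
from look import *
s=arm.get_obs();print(s['time'],s['tool_pos'],s['grip_force'],s['ft_force'])
c=cal('wrist');w=face('wrist',2);r=imaging.trace('wrist','mould_hold')[0]
R=np.array(s['tool_rot']);p=np.array(s['tool_pos'])
m=r['mask'][:235];up=cv2.resize(m.astype(np.float32),None,fx=4,fy=4)>.5
def f(v):
    rr=render(MOULD,R@cv2.Rodrigues(np.array([0,v[2],v[3]]))[0]@np.diag([1.,-1,-1]),p+R@np.array([v[0],v[1],-.051]),'wrist',c)[:940]
    return -(rr&up).sum()/(rr|up).sum()
q=minimize(f,[.001,0,0,0],method='Nelder-Mead',options=dict(initial_simplex=np.vstack([[.001,0,0,0],np.array([.001,0,0,0])+np.diag([.005,.003,.05,.03])]),xatol=1e-4,fatol=1e-5))
print('hand',q.x[:2]*1e3,np.degrees(q.x[2:]),q.fun)
# press slot dark edges on rectified face (2px/mm)
g=cv2.cvtColor(w,cv2.COLOR_RGB2GRAY).astype(int)
row=lambda x:g[int((100-x)*2)];D=lambda a:np.nonzero(np.diff((a<60).astype(int)))[0]
for x in(-40,-20,65,70): print('x',x,140-D(row(x))/2)
print('y55 col',100-D(g[:,170])/2,'y-100',100-D(g[:,480])/2,'y110',100-D(g[:,60])/2)
delta(TI,seat(-.0553,.037,.04,[.0015,.0005,-.051]),s)
E
```

```text
15.4 [0.5717 0.1513 0.1253] 81.69495105743408 [ 0.4639  0.2188 -1.0081]
hand [0.2817 0.4671] [0.9757 0.004 ] -0.9805507045285998
x -40 [ 89.5  81.5  30.5 -36.5 -38.  -73.5 -74.5]
x -20 [ 94.   70.5  41.  -36.5 -38.  -73.5 -74.5]
x 65 [ 113.5   83.5   69.5   -2.5  -19.   -91.5 -108. ]
x 70 [ 114.5   83.5   75.5   74.5   74.    72.    71.5   63.    62.5    0.
  -19.   -43.   -44.5  -66.   -68.   -91.5 -110.5]
y55 col [ 94.5  76.   74.   68.   67.5  63.  -50.  -88.5] y-100 [ 89.   81.   60.   56.   55.   43.5  21.  -89. ] y110 [56.]
turn [-0.0718 -0.1663 -0.0083] | shift before turn axes mm [-1.8323  0.4787 30.8898] | after turn axes mm [-1.7427  0.4398 30.8956]
```

>>> jog_arm --pt "0.03 -0.0015 0.0009 0.008 -0.05 -0.15 0" --pt "0.03 0 0 0.012 0 0 0" --pt "0.03 0 0 0.011 0 0 0" --pt "0.03 0 0 0 0 0 0" --pt "0.03 0 0 0 0 0 0"

```text
time: 15.92
tool_pos: [0.5883, 0.1513, 0.0991]
tool_rot: [[-0.864, 0.067, 0.5], [0.058, 0.998, -0.034], [-0.501, -0.0, -0.866]]
ft_force: [0.4, -0.2, -2.4]
finger_gap: 0.503
grip_force: 81.7
```

>>> jog_arm --pt "0.03 0 0 0.004 0 0 0" --pt "0.03 0 0 0.004 0 0 0" --pt "0.03 0 0 0.004 0 0 0" --pt "0.03 0 0 0 0 0 0"

```text
time: 16.25
tool_pos: [0.5945, 0.1508, 0.0885]
tool_rot: [[-0.863, 0.067, 0.5], [0.058, 0.998, -0.034], [-0.501, -0.0, -0.865]]
ft_force: [-0.4, -0.4, -1.7]
finger_gap: 0.503
grip_force: 81.7
```

>>> jog_arm --pt "0.03 0 0 0.004 0 0 0" --pt "0.03 0 0 0.004 0 0 0" --pt "0.03 0 0 0.003 0 0 0" --pt "0.03 0 0 0 0 0 0"

```text
time: 16.58
tool_pos: [0.5998, 0.1504, 0.0786]
tool_rot: [[-0.864, 0.067, 0.499], [0.058, 0.998, -0.034], [-0.5, -0.0, -0.866]]
ft_force: [0.4, -0.3, -2.0]
finger_gap: 0.5
grip_force: 81.7
```

```bash
python3 - <<'E'
from look import *
s=arm.get_obs();F=np.array(s['ft_force']);print(s['time'],F,'insert axes',RI.T@F,s['ft_torque'])
delta(TI,seat(-.0548,.037,0,[.0013,.0005,-.051]),s)
E
```

```text
16.5833 [ 0.353  -0.2959 -2.0082] insert axes [-0.6818 -0.2714 -1.9252] [0.0716 0.6344 0.0254]
turn [-0.007   0.0324  0.0051] | shift before turn axes mm [-0.563  -0.0436 16.4146] | after turn axes mm [-0.5722 -0.0456 16.4143]
```

>>> jog_arm --pt "0.03 0 0 0.003 0 0 0" --pt "0.03 0 0 0.003 0 0 0" --pt "0.03 0 0 0.003 0 0 0" --pt "0.03 0 0 0 0 0 0"

```text
time: 16.92
tool_pos: [0.6052, 0.1501, 0.072]
tool_rot: [[-0.863, 0.068, 0.501], [0.058, 0.998, -0.034], [-0.502, -0.0, -0.865]]
ft_force: [4.2, -1.6, -3.0]
finger_gap: 0.503
grip_force: 81.6
```

>>> jog_arm --pt "0.03 0 0 0.002 0 0 0" --pt "0.03 0 0 0.001 0 0 0" --pt "0.03 0 0 0 0 0 0"

```text
time: 17.17
tool_pos: [0.6064, 0.15, 0.0695]
tool_rot: [[-0.863, 0.068, 0.501], [0.058, 0.998, -0.034], [-0.502, -0.0, -0.865]]
ft_force: [1.8, -1.5, -0.0]
finger_gap: 0.501
grip_force: 82.1
```

>>> jog_arm --pt "0.03 0 0 0.002 0 0 0" --pt "0.03 0 0 0.001 0 0 0" --pt "0.03 0 0 0 0 0 0"

```text
time: 17.42
tool_pos: [0.6077, 0.15, 0.0666]
tool_rot: [[-0.863, 0.068, 0.501], [0.058, 0.998, -0.034], [-0.502, -0.0, -0.865]]
ft_force: [1.5, -1.8, -0.1]
finger_gap: 0.5
grip_force: 82.2
```

>>> jog_arm --pt "0.03 0 0 0.001 0 0 0" --pt "0.03 0 0 0.001 0 0 0" --pt "0.03 0 0 0 0 0 0"

```text
time: 17.67
tool_pos: [0.6086, 0.1499, 0.0647]
tool_rot: [[-0.863, 0.067, 0.5], [0.058, 0.998, -0.034], [-0.501, -0.0, -0.865]]
ft_force: [1.2, -1.1, 1.2]
finger_gap: 0.503
grip_force: 82.2
```

>>> jog_arm --pt "0.03 0 0 0.001 0 0 0" --pt "0.03 0 0 0.001 0 0 0" --pt "0.03 0 0 0 0 0 0"

```text
time: 17.92
tool_pos: [0.6087, 0.1499, 0.0645]
tool_rot: [[-0.864, 0.067, 0.499], [0.058, 0.998, -0.035], [-0.5, -0.001, -0.866]]
ft_force: [-32.4, -4.8, 26.3]
finger_gap: 0.499
grip_force: 88.7
```

```bash
python3 - <<'E'
from look import *
s=arm.get_obs();F=np.array(s['ft_force']);print(s['time'],F,'insert axes',RI.T@F,s['ft_torque'])
delta(TI,seat(-.0548,.037,0,[.0013,.0005,-.051]),s)
E
```

```text
17.9167 [-32.359   -4.7703  26.3326] insert axes [-14.5147  -6.9434  38.7863] [-0.6131  3.0505 -0.6997]
turn [-0.0478  0.0236  0.0388] | shift before turn axes mm [ 0.0708 -0.1235 -0.2926] | after turn axes mm [ 0.0708 -0.1233 -0.2927]
```

A hard stop right at the predicted seat depth. I'll relax the push, open and back out.

>>> jog_arm --pt "0.03 0 0 -0.001 0 0 0" --pt "0.03 0 0 0 0 0 0" --pt "0.05 0 0 0 0 0 0" --pt "0.064 0 0 0 0 0 0" --pt "0.064 0 0 0 0 0 0" --pt "0.064 0 0 0 0 0 0" --pt "0.064 0 0 0 0 0 0"

```text
time: 18.5
tool_pos: [0.6089, 0.1499, 0.0638]
tool_rot: [[-0.863, 0.067, 0.5], [0.058, 0.998, -0.034], [-0.501, -0.0, -0.865]]
ft_force: [0.6, 0.4, -0.8]
finger_gap: 0.753
grip_force: 0.0
```

>>> jog_arm --pt "0.064 0 0 -0.004 0 0 0" --pt "0.064 0 0 -0.008 0 0 0" --pt "0.064 0 0 -0.015 0 0 0" --pt "0.064 0 0 -0.025 0 0 0" --pt "0.064 0 0 -0.03 0 0 0" --pt "0.064 0 0 -0.03 0 0 0" --pt "0.064 0 0 -0.025 0 0 0" --pt "0.064 0 0 -0.01 0 0 0" --pt "0.064 0 0 0 0 0 0"

```text
time: 19.25
tool_pos: [0.5363, 0.1553, 0.1953]
tool_rot: [[-0.86, 0.067, 0.505], [0.058, 0.998, -0.033], [-0.506, 0.001, -0.862]]
ft_force: [0.8, 0.6, 0.2]
finger_gap: 0.75
grip_force: 0.0
```

```bash
python3 - <<'E'
from look import *
s=arm.get_obs();print(s['time'],s['tool_pos'],s['finger_gap'],s['ft_force'])
c=cal('wrist');imaging.get_image('wrist');rs=imaging.trace('wrist','mould_hold');r=rs[0];print(r['conf'],r['box'])
m=r['mask'];up=cv2.resize(m.astype(np.float32),None,fx=4,fy=4)>.5
# pose in insert axes; visible part only (5mm proud above seat): block z -> +5..15, handle likewise
P=[box(-.043,.037,-.022,.022,.005,.015),box(.037,.117,-.012,.012,.005,.007)]
P2=[P[0],box(.037,.117,-.012,.012,.005,.011)]
for Q in(P,P2):
    def f(v):
        Rr=RI@cv2.Rodrigues(np.array([0,v[3],v[4]]))[0]@np.diag([-1.,-1,1])
        rr=render(Q,Rr,INS['p']+RI@v[:3],'wrist',c); return -(rr&up).sum()/(rr|up).sum()
    v0=np.array([.037,-.055,.037,0,0]);v=minimize(f,v0,method='Nelder-Mead',options=dict(initial_simplex=np.vstack([v0,v0+np.diag([.004,.004,.006,.05,.04])]),xatol=1e-4,fatol=1e-5)).x
    print('mould in insert mm',v[:3]*1e3,np.degrees(v[3:]),f(v))
E
```

```text
19.25 [0.5363 0.1553 0.1953] 0.7503650247685292 [0.7678 0.5803 0.2056]
0.65 [235.7, 38.3, 288.9, 229.8]
mould in insert mm [ 36.663  -54.8532  33.2444] [0.603 0.427] -0.9686071122744091
mould in insert mm [ 37.2311 -54.8141  32.0745] [1.2223 0.3735] -0.9662803545361431
```

```bash
python3 - <<'E'
from look import *
v,_s=None,None
m={}
for n in('top','side'):
    imaging.get_image(n);r=imaging.trace(n,'press_hold')
    if r: m[n]=(r[0]['mask'],cal(n));print(n,r[0]['conf'],r[0]['box'])
v,q=fit(PRESS,m,[.547,-.139,164.6],.105);print(v,q)
delta(tool_for(Rz(v[2]),False),np.array([v[0],v[1],.17]))
E
```

```text
top 0.78 [296.8, 224.2, 334.8, 284.4]
side 0.66 [277.6, 124.2, 339.4, 163.5]
[  0.5465  -0.1403 164.3729] 0.9315993356749936
turn [ 3.0416 29.8354 11.4874] | shift before turn axes mm [ -17.4891 -293.5204   32.3129] | after turn axes mm [ -90.3957 -281.0108   19.1263]
```

>>> jog_arm --pt "0.07 0 0 0 0.38 3.73 1.43" --pt "0.07 0 0 0 0.38 3.73 1.43" --pt "0.07 0 0 0 0.38 3.73 1.43" --pt "0.07 0 0 0 0.38 3.73 1.43" --pt "0.07 0 0 0 0.38 3.73 1.43" --pt "0.07 0 0 0 0.38 3.73 1.43" --pt "0.07 0 0 0 0.38 3.73 1.43" --pt "0.07 0 0 0 0.38 3.73 1.43" --pt "0.07 0 0 0 0 0 0"

```text
time: 20.3
tool_pos: [0.536, 0.1539, 0.1872]
tool_rot: [[-0.963, 0.271, -0.006], [0.271, 0.963, 0.0], [0.006, -0.002, -1.0]]
ft_force: [1.8, 0.6, -0.4]
finger_gap: 0.818
grip_force: 0.0
```

>>> jog_arm --pt "0.07 -0.009 -0.028 0 0 0 0" --pt "0.07 -0.009 -0.028 0 0 0 0" --pt "0.07 -0.009 -0.028 0 0 0 0" --pt "0.07 -0.009 -0.028 0 0 0 0" --pt "0.07 -0.009 -0.028 0.003 0 0 0" --pt "0.07 -0.009 -0.028 0.003 0 0 0" --pt "0.07 -0.009 -0.028 0.003 0 0 0" --pt "0.07 -0.009 -0.028 0.003 0 0 0" --pt "0.07 -0.009 -0.028 0.003 0 0 0" --pt "0.07 -0.009 -0.028 0.003 0 0 0" --pt "0.07 0 0 0 0 0 0" --pt "0.07 0 0 0 0 0 0"

```text
time: 21.3
tool_pos: [0.5465, -0.1399, 0.1724]
tool_rot: [[-0.963, 0.27, 0.003], [0.27, 0.963, -0.0], [-0.003, 0.001, -1.0]]
ft_force: [-0.6, -0.2, 0.1]
finger_gap: 0.821
grip_force: 0.0
```

```bash
python3 - <<'E'
from look import *
s=arm.get_obs();print(s['time'],s['tool_pos'],s['finger_gap'])
for q in range(2):
    try: v=look('press_hold',PRESS,[.5465,-.140,164.4],.105)
    except ZeroDivisionError: continue
    delta(tool_for(Rz(v[2]),False),np.array([v[0],v[1],.050]),s)
E
```

```text
21.3 [ 0.5465 -0.1399  0.1724] 0.820973758484753
press_hold wrist 0.97 [229.  82. 298. 251.]
press_hold [  0.5476  -0.1397 164.96  ] 0.96
turn [ 0.0339  0.1482 -0.6278] | shift before turn axes mm [ -0.6897   0.4124 122.4226] | after turn axes mm [ -1.0112   0.4754 122.4202]
press_hold wrist 0.84 [226.  81. 296. 252.]
press_hold [  0.5475  -0.1398 164.7501] 0.964
turn [ 0.0341  0.1481 -0.4178] | shift before turn axes mm [ -0.5757   0.3052 122.4223] | after turn axes mm [ -0.8947   0.3728 122.4202]
```

>>> jog_arm --pt "0.07 -0.0007 0.0003 0.014 0.03 0.15 -0.45" --pt "0.07 0 0 0.025 0 0 0" --pt "0.07 0 0 0.025 0 0 0" --pt "0.07 0 0 0.025 0 0 0" --pt "0.07 0 0 0.018 0 0 0" --pt "0.07 0 0 0.01 0 0 0" --pt "0.07 0 0 0.004 0 0 0" --pt "0.07 0 0 0 0 0 0" --pt "0.07 0 0 0 0 0 0"

```text
time: 22.25
tool_pos: [0.5484, -0.1389, 0.0531]
tool_rot: [[-0.966, 0.26, 0.001], [0.26, 0.966, -0.0], [-0.001, 0.0, -1.0]]
ft_force: [0.0, -0.4, 0.6]
finger_gap: 0.823
grip_force: 0.0
```

>>> jog_arm --pt "0.062 0 0 0 0 0 0" --pt "0.058 0 0 0 0 0 0" --pt "0.055 0 0 0 0 0 0" --pt "0.053 0 0 0 0 0 0" --pt "0.051 0 0 0 0 0 0" --pt "0.049 0 0 0 0 0 0" --pt "0.047 0 0 0 0 0 0" --pt "0.044 0 0 0 0 0 0" --pt "0.04 0 0 0 0 0 0" --pt "0.036 0 0 0 0 0 0" --force 70

```text
time: 23.08
tool_pos: [0.5485, -0.1394, 0.053]
tool_rot: [[-0.965, 0.261, 0.001], [0.261, 0.965, -0.001], [-0.001, -0.0, -1.0]]
ft_force: [0.5, -1.6, 5.6]
finger_gap: 0.58
grip_force: 72.4
```

>>> jog_arm --pt "0.036 0 0 -0.004 0 0 0" --pt "0.036 0 0 -0.01 0 0 0" --pt "0.036 0 0 -0.02 0 0 0" --pt "0.036 0 0 -0.03 0 0 0" --pt "0.036 0 0 -0.03 0 0 0" --pt "0.036 0 0 -0.03 0 0 0" --pt "0.036 0 0 -0.02 0 0 0" --pt "0.036 0 0 -0.006 0 0 0" --pt "0.036 0 0 0 0 0 0" --force 80

```text
time: 23.83
tool_pos: [0.5486, -0.1391, 0.204]
tool_rot: [[-0.965, 0.261, 0.002], [0.261, 0.965, -0.001], [-0.002, -0.0, -1.0]]
ft_force: [0.5, 0.2, -2.7]
finger_gap: 0.579
grip_force: 83.0
```

```bash
python3 - <<'E'
from look import *
s=arm.get_obs();R=np.array(s['tool_rot']);p=np.array(s['tool_pos']);print(s['time'],p,s['grip_force'],s['finger_gap'],s['ft_force'],s['joints'])
c=cal('wrist');imaging.get_image('wrist');r=imaging.trace('wrist','press_hold')[0];print(r['conf'],r['box'])
m=r['mask'][:235];up=cv2.resize(m.astype(np.float32),None,fx=4,fy=4)>.5
def f(v):
    rr=render(PRESS,R@cv2.Rodrigues(np.array([0,v[2],v[3]]))[0]@np.diag([1.,-1,-1]),p+R@np.array([v[0],v[1],-.052]),'wrist',c)[:940]
    return -(rr&up).sum()/(rr|up).sum()
q=minimize(f,[.001,0,0,0],method='Nelder-Mead',options=dict(initial_simplex=np.vstack([[.001,0,0,0],np.array([.001,0,0,0])+np.diag([.005,.003,.05,.03])]),xatol=1e-4,fatol=1e-5))
print('hand',q.x[:2]*1e3,np.degrees(q.x[2:]),q.fun)
delta(TI,seat(.0552,.039,.11,[.0008,0,-.052]),s)
E
```

```text
23.8333 [ 0.5486 -0.1391  0.204 ] 82.99412369728088 0.578946364394831 [ 0.5049  0.186  -2.6954] [-27.4825  -0.0943   0.0568  90.0168   0.0257 -12.374 ]
0.63 [195.9, 58.4, 332.8, 354.1]
hand [-0.252   0.4911] [-1.7486  0.406 ] -0.9653540494687025
turn [ -2.9585 -29.767  -10.9746] | shift before turn axes mm [ 94.0191 392.0319  43.1484] | after turn axes mm [ 35.3052 402.8154  29.7277]
```

>>> jog_arm --pt "0.036 0.004 0.016 0 0 0 0" --pt "0.036 0.0075 0.032 0 0 0 0" --pt "0.036 0.008 0.034 0 0 0 0" --pt "0.036 0.008 0.034 0 0 0 0" --pt "0.036 0.008 0.034 0 0 0 0" --pt "0.036 0.008 0.034 0 0 0 0" --pt "0.036 0.008 0.034 0 0 0 0" --pt "0.036 0.008 0.034 0 0 0 0" --pt "0.036 0.0085 0.034 0 0 0 0" --pt "0.036 0.0085 0.034 0 0 0 0" --pt "0.036 0.0085 0.034 0 0 0 0" --pt "0.036 0.007 0.026 0 0 0 0"

```text
time: 24.93
tool_pos: [0.5566, 0.2544, 0.1997]
tool_rot: [[-0.966, 0.26, -0.004], [0.26, 0.966, 0.0], [0.003, -0.001, -1.0]]
ft_force: [0.9, -0.1, -1.9]
finger_gap: 0.573
grip_force: 83.3
```

>>> jog_arm --pt "0.036 0.002 0.012 0.01 0 0 0" --pt "0.036 0 0 0 -0.3 -2.98 -1.1" --pt "0.036 0 0 0 -0.3 -2.98 -1.1" --pt "0.036 0 0 0 -0.3 -2.98 -1.1" --pt "0.036 0 0 0 -0.3 -2.98 -1.1" --pt "0.036 0 0 0 -0.3 -2.98 -1.1" --pt "0.036 0 0 0 -0.3 -2.98 -1.1" --pt "0.036 0 0 0 -0.3 -2.98 -1.1" --pt "0.036 0 0 0 -0.3 -2.98 -1.1" --pt "0.036 0 0 0 -0.3 -2.98 -1.1" --pt "0.036 0 0 0 -0.3 -2.98 -1.1" --pt "0.036 0 0 0 0 0 0"

```text
time: 25.93
tool_pos: [0.5563, 0.2632, 0.1871]
tool_rot: [[-0.867, 0.065, 0.494], [0.056, 0.998, -0.034], [-0.495, -0.002, -0.869]]
ft_force: [-0.7, -0.2, -3.5]
finger_gap: 0.577
grip_force: 83.3
```

```bash
python3 - <<'E'
from look import *
s=arm.get_obs();print(s['time'],s['tool_pos'],s['grip_force'],s['ft_force'])
for h in(.1,.04): delta(TI,seat(.0552,.039,h,[.0005,0,-.052]),s)
E
```

```text
25.9333 [0.5563 0.2632 0.1871] 83.3334481716156 [-0.6975 -0.1748 -3.5295]
turn [-0.0183 -0.3159  0.1427] | shift before turn axes mm [10.0749  0.8884 34.9357] | after turn axes mm [10.2695  0.8519 34.8799]
turn [-0.0183 -0.3159  0.1427] | shift before turn axes mm [ 9.7441  0.9072 94.9348] | after turn axes mm [10.2695  0.8519 94.8799]
```

>>> jog_arm --pt "0.036 0.005 0.0005 0.01 0 -0.3 0.15" --pt "0.036 0.0052 0.0004 0.015 0 0 0" --pt "0.036 0 0 0.02 0 0 0" --pt "0.036 0 0 0.015 0 0 0" --pt "0.036 0 0 0.01 0 0 0" --pt "0.036 0 0 0.005 0 0 0" --pt "0.036 0 0 0 0 0 0" --pt "0.036 0 0 0 0 0 0"

```text
time: 26.6
tool_pos: [0.5882, 0.2629, 0.1224]
tool_rot: [[-0.862, 0.07, 0.501], [0.062, 0.998, -0.033], [-0.502, 0.003, -0.865]]
ft_force: [-1.3, 0.3, -2.1]
finger_gap: 0.577
grip_force: 83.3
```

```bash
python3 - <<'E'
from look import *
s=arm.get_obs();R=np.array(s['tool_rot']);p=np.array(s['tool_pos']);print(s['time'],p,s['ft_force'])
c=cal('wrist');w=face('wrist',2);r=imaging.trace('wrist','press_hold')[0]
m=r['mask'][:235];up=cv2.resize(m.astype(np.float32),None,fx=4,fy=4)>.5
def f(v):
    rr=render(PRESS,R@cv2.Rodrigues(np.array([0,v[2],v[3]]))[0]@np.diag([1.,-1,-1]),p+R@np.array([v[0],v[1],-.052]),'wrist',c)[:940]
    return -(rr&up).sum()/(rr|up).sum()
q=minimize(f,[.001,0,0,0],method='Nelder-Mead',options=dict(initial_simplex=np.vstack([[.001,0,0,0],np.array([.001,0,0,0])+np.diag([.005,.003,.05,.03])]),xatol=1e-4,fatol=1e-5))
print('hand',q.x[:2]*1e3,np.degrees(q.x[2:]),q.fun)
g=cv2.cvtColor(w,cv2.COLOR_RGB2GRAY).astype(int);D=lambda a:np.nonzero(np.diff((a<60).astype(int)))[0]
for x in(-40,-45,-20): print('x',x,140-D(g[int((100-x)*2)])/2)
for y in(110,75,35,0): print('y',y,100-D(g[:,int((140-y)*2)])/2)
delta(TI,seat(.0552,.039,.04,[.0005,0,-.052]),s)
E
```

```text
26.6 [0.5882 0.2629 0.1224] [-1.3129  0.3434 -2.1082]
hand [-0.6115  0.0976] [-1.5066  0.7209] -0.966488313151225
x -40 [-39. -46. -69. -70. -89.]
x -45 [-39. -46. -69. -70. -88.]
x -20 [ 43.5  41.  -39.  -46.  -69.  -70.  -94.5]
y 110 [ 86.5  85.   66.   56.   20.5 -80. ]
y 75 [ 19.5   0.5 -80. ]
y 35 [ 19.    0.5 -80.5]
y 0 [ 70.5  56.5  20.5 -80.5]
turn [ 0.0604  0.1556 -0.1861] | shift before turn axes mm [ 5.5702 -1.0416 22.8606] | after turn axes mm [ 5.5115 -0.9995 22.8768]
```

>>> jog_arm --pt "0.036 0.0028 -0.0004 0 0.05 0.15 -0.2" --pt "0.036 0.0027 -0.0004 0 0 0 0" --pt "0.036 0 0 0.008 0 0 0" --pt "0.036 0 0 0.008 0 0 0" --pt "0.036 0 0 0.006 0 0 0" --pt "0.036 0 0 0 0 0 0" --pt "0.036 0 0 0 0 0 0"

```text
time: 27.28
tool_pos: [0.5941, 0.2616, 0.0994]
tool_rot: [[-0.864, 0.067, 0.498], [0.058, 0.998, -0.034], [-0.499, -0.0, -0.866]]
ft_force: [-0.6, 0.4, -2.1]
finger_gap: 0.573
grip_force: 83.3
```

```bash
python3 - <<'E'
from look import *
s=arm.get_obs();print(s['time'],s['ft_force'])
delta(TI,seat(.0554,.039,0,[.0005,0,-.052]),s)
E
```

```text
27.2833 [-0.5608  0.4432 -2.1019]
turn [-0.0083 -0.0348  0.0373] | shift before turn axes mm [-0.8246  0.1159 40.0741] | after turn axes mm [-0.8002  0.1106 40.0746]
```

>>> jog_arm --pt "0.036 -0.0006 0 0.004 0 0 0" --pt "0.036 0 0 0.004 0 0 0" --pt "0.036 0 0 0.004 0 0 0" --pt "0.036 0 0 0.004 0 0 0" --pt "0.036 0 0 0.002 0 0 0" --pt "0.036 0 0 0 0 0 0"

```text
time: 27.78
tool_pos: [0.6039, 0.2609, 0.0846]
tool_rot: [[-0.864, 0.067, 0.499], [0.058, 0.998, -0.034], [-0.5, -0.001, -0.866]]
ft_force: [0.3, -0.9, -2.3]
finger_gap: 0.576
grip_force: 83.6
```

>>> jog_arm --pt "0.036 0 0 0.004 0 0 0" --pt "0.036 0 0 0.004 0 0 0" --pt "0.036 0 0 0.002 0 0 0" --pt "0.036 0 0 0 0 0 0"

```text
time: 28.12
tool_pos: [0.6095, 0.2606, 0.0766]
tool_rot: [[-0.863, 0.067, 0.5], [0.058, 0.998, -0.034], [-0.501, -0.0, -0.865]]
ft_force: [4.1, -2.7, -3.9]
finger_gap: 0.58
grip_force: 83.4
```

>>> jog_arm --pt "0.036 0 0 0.003 0 0 0" --pt "0.036 0 0 0.003 0 0 0" --pt "0.036 0 0 0.001 0 0 0" --pt "0.036 0 0 0 0 0 0"

```text
time: 28.45
tool_pos: [0.6126, 0.2605, 0.0703]
tool_rot: [[-0.864, 0.067, 0.5], [0.058, 0.998, -0.034], [-0.501, -0.0, -0.866]]
ft_force: [3.6, -3.3, -2.0]
finger_gap: 0.572
grip_force: 83.7
```

>>> jog_arm --pt "0.036 0 -0.0003 0.002 0 0 0" --pt "0.036 0 0 0.001 0 0 0" --pt "0.036 0 0 0 0 0 0"

```text
time: 28.7
tool_pos: [0.6139, 0.2603, 0.0678]
tool_rot: [[-0.864, 0.067, 0.5], [0.058, 0.998, -0.033], [-0.501, 0.0, -0.866]]
ft_force: [0.8, -2.8, -1.4]
finger_gap: 0.577
grip_force: 84.0
```

>>> jog_arm --pt "0.036 0 0 0.001 0 0 0" --pt "0.036 0 0 0.001 0 0 0" --pt "0.036 0 0 0 0 0 0"

```text
time: 28.95
tool_pos: [0.6149, 0.2603, 0.0661]
tool_rot: [[-0.864, 0.067, 0.5], [0.058, 0.998, -0.033], [-0.501, 0.0, -0.866]]
ft_force: [-0.2, -3.4, 0.6]
finger_gap: 0.578
grip_force: 84.0
```

```bash
python3 - <<'E'
from look import *
s=arm.get_obs();print(s['time'],s['tool_pos'],RI.T@np.array(s['ft_force']))
delta(TI,seat(.0554,.039,0,[.0005,0,-.052]),s)
E
```

```text
28.95 [0.6149 0.2603 0.0661] [ 0.3238 -3.4281  0.5481]
turn [0.0332 0.0481 0.0381] | shift before turn axes mm [0.6151 0.0119 0.7833] | after turn axes mm [0.6145 0.012  0.7838]
```

>>> jog_arm --pt "0.036 0 0 0.001 0 0 0" --pt "0.036 0 0 0.0005 0 0 0" --pt "0.036 0 0 0 0 0 0"

```text
time: 29.2
tool_pos: [0.6153, 0.2603, 0.0656]
tool_rot: [[-0.864, 0.067, 0.499], [0.058, 0.998, -0.033], [-0.501, -0.0, -0.866]]
ft_force: [-13.9, -6.0, 10.7]
finger_gap: 0.579
grip_force: 85.6
```

>>> jog_arm --pt "0.036 0 0 0.0007 0 0 0" --pt "0.036 0 0 0 0 0 0" --pt "0.036 0 0 0 0 0 0"

```text
time: 29.45
tool_pos: [0.6154, 0.2603, 0.0655]
tool_rot: [[-0.864, 0.066, 0.499], [0.057, 0.998, -0.034], [-0.5, -0.001, -0.866]]
ft_force: [-23.1, -8.3, 19.9]
finger_gap: 0.573
grip_force: 86.8
```

>>> jog_arm --pt "0.036 0 0 -0.0015 0 0 0" --pt "0.05 0 0 0 0 0 0" --pt "0.06 0 0 0 0 0 0" --pt "0.068 0 0 0 0 0 0" --pt "0.068 0 0 0 0 0 0" --pt "0.068 0 0 0 0 0 0"

```text
time: 29.95
tool_pos: [0.6153, 0.2605, 0.0656]
tool_rot: [[-0.864, 0.066, 0.5], [0.058, 0.998, -0.033], [-0.501, 0.001, -0.866]]
ft_force: [1.4, 0.3, 0.3]
finger_gap: 0.797
grip_force: 0.0
```

>>> jog_arm --pt "0.068 0 0 -0.004 0 0 0" --pt "0.068 0 0 -0.008 0 0 0" --pt "0.068 0 0 -0.015 0 0 0" --pt "0.068 0 0 -0.025 0 0 0" --pt "0.068 0 0 -0.03 0 0 0" --pt "0.068 0 0 -0.03 0 0 0" --pt "0.068 0 0 -0.025 0 0 0" --pt "0.068 0 0 -0.02 0 0 0" --pt "0.068 0 0 -0.01 0 0 0" --pt "0.068 0 0 0 0 0 0" --pt "0.068 0 0 0 0 0 0"

```text
time: 30.87
tool_pos: [0.532, 0.2659, 0.2103]
tool_rot: [[-0.863, 0.066, 0.5], [0.058, 0.998, -0.033], [-0.501, 0.0, -0.865]]
ft_force: [0.9, -0.3, -0.3]
finger_gap: 0.798
grip_force: 0.0
```

```bash
python3 - <<'E'
from look import *
s=arm.get_obs();print(s['time'],s['tool_pos'],s['ft_force'])
def ck(q,P,y,zs,n):
    c=cal(n);imaging.get_image(n);rs=imaging.trace(n,q)
    if not rs: print(q,n,'none');return
    r=rs[0];up=cv2.resize(r['mask'].astype(np.float32),None,fx=4,fy=4)>.5
    def f(v):
        Rr=RI@cv2.Rodrigues(np.array([0,v[3],v[4]]))[0]@np.diag([-1.,-1,1])
        rr=render(P,Rr,INS['p']+RI@v[:3],n,c); return -(rr&up).sum()/(rr|up).sum()
    v0=np.array([.037,y,zs,0,0]);v=minimize(f,v0,method='Nelder-Mead',options=dict(initial_simplex=np.vstack([v0,v0+np.diag([.004,.004,.006,.05,.04])]),xatol=1e-4,fatol=1e-5)).x
    print(q,n,round(r['conf'],2),'mm',v[:3]*1e3,np.degrees(v[3:]),f(v))
MP=[box(-.043,.037,-.022,.022,.005,.015),box(.037,.117,-.012,.012,.005,.007)]
PP=[box(-.035,.035,-.025,.025,.003,.025),box(.035,.071,-.0095,.0095,.003,.01),box(.071,.087,-.0217,.0217,.003,.01),box(.071,.087,-.013,.013,.003,.0215)]
for n in('wrist','side'):
    ck('press_hold',PP,.055,.039,n);ck('mould_hold',MP,-.055,.037,n)
for q in('cup_mid','jar','spoon'):
    for n in('top','side'):
        imaging.get_image(n);r=imaging.trace(n,q)
        if r: print(q,n,round(r[0]['conf'],2),r[0]['box'])
E
```

```text
30.8667 [0.532  0.2659 0.2103] [ 0.8781 -0.2803 -0.2877]
press_hold wrist 0.73 mm [37. 55. 39.] [0. 0.] 0.0
mould_hold wrist 0.77 mm [ 35.4375 -53.0911  38.5027] [0.4386 0.0225] -0.8904374608235376
press_hold side 0.73 mm [38.9716 55.9333 37.5406] [ 0.7957 -0.335 ] -0.9264699385961037
mould_hold side 0.93 mm [ 38.3364 -53.4974  35.1028] [ 4.8222 -0.3251] -0.8582303395177864
cup_mid top 0.96 [346.8, 172.2, 379.4, 203.0]
cup_mid side 0.56 [238.3, 90.1, 264.3, 123.8]
jar top 0.97 [250.3, 130.4, 281.5, 165.2]
jar side 0.77 [171.1, 167.2, 205.1, 209.6]
spoon top 0.76 [234.5, 257.2, 254.8, 332.4]
spoon side 0.71 [303.3, 218.6, 336.8, 232.2]
```

```bash
python3 -c "
from bench import arm
print(arm.finish_job())"
```

```text
the job is handed in; nothing more can be done
None
```

I pressed the mould and the press into their own cut-outs until each hit a hard stop at its predicted seat depth, let go, and handed the job in at about 31 s; the final camera check showed the cup, jar and spoon in place, but the hand-in returned no verdict.

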